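# Park the bottle crate and latch it

## Robot

A 6-joint arm with a two-finger parallel gripper is mounted at the origin on the work surface. World frame = base frame: x ahead of the robot, y to its left, z up, the work surface at z = 0. Lengths are in m, angles in rad, forces in N, time in s.
With the tool pointing down it reaches from about 0.35 to 0.775 m from the base axis. Payload 7.3 kg.
Tool frame: the origin (TCP) lies midway between the tips of the shut fingers; the grasp point (between the pads) lies 19 mm behind it; z points along the fingers, y is the line along which they close (so a half turn about z gives the same grasp; the last joint's range is limited). The gripper opens to 92 mm and grips with 3 to 60 N. Pads are 19 mm wide; open, the fingers measure 130 mm over their backs; the gripper's body (75 mm by 190 mm) begins 47 mm behind the grasp point.
Start: joints at [-1.458, 0.342, 1.524, -0, 1.275, -0.146], TCP at [0.134, -0.508, 0.227] pointing down, gripper open.
Joint ranges: [-2.53, 2.53], [-0.77, 2.02], [0.04, 2.7], [-1, 4.14], [0.28, 2.66], [-3.11, 3.11]. Speed limits (rad/s): [2.57, 2.57, 3.14, 3.14, 3.14, 3.14].

## Interface

Orientations are given as a 3x3 rotation matrix whose columns are the frame's x, y, z axes.
In Python, from station import ctrl gives the robot as it stands. The module is installed in compiled form; this text tells all that it offers.
- The arm moves only by the tool send_rows, never from a script. Its argument "commands" is a list of rows, each an object of numbers: "tx", "ty", "tz": the shift along the tool's x, y, z in mm; "wx", "wy", "wz": the turn, a rotation vector about the tool's x, y, z in degrees; "hand": the opening, from 0 (shut) to 1 (fully open). A call has 1 to 20 rows; each row shifts and turns the commanded pose from where the row before left it, along the tool's axes as they then stand; what a row does not reach is not made up. A row lasts 1/10 s, in which the tool goes at most 50 mm and 8.59 degrees, less where a joint would pass 70% of its speed; a pose out of reach is approached as far as the arm can. A call is refused whole if a number of a shift passes 50 or a number of a turn 8.59, either way. A call with a gripper value outside its range is refused whole. The fingers move at their own pace and stop on an object; "grip_force" is the grip in N (left out, the last holds). Time passes only in rows, so rows that do not move let the fingers close. It gives the time, the measured TCP pose, the force, the opening and the grip force at its end, in the units of the state.
- ctrl.get_state(): the state, without advancing time (a new reading comes with each control period).
- ctrl.get_image(name): name is "scene" or "top" or "wrist"; returns the picture (480x640x3 uint8, red, green, blue); there is no depth.
- ctrl.camera_params(name): a dict with "K" (3x3 intrinsics, pixels), "k1" (the pictures are not rectified: a ray, as slopes to the right and down, at radius r is drawn at 1 + k1 r^2 times it, then the intrinsics apply), "cam_to_world" (4x4, takes a point from camera to world coordinates); the wrist camera has in their place "T_tool_cam" (4x4, takes a point from camera to tool coordinates, whose origin is the TCP and whose axes are the flange's). Camera axes: x right, y up, looking along -z (the intrinsics and any distortion apply to the point x, -y, -z); pixel columns grow to the right and rows downward; lengths in m; the calibration is good to about 2 mm. A picture is of the moment at which its call begins: read the wrist's pose just before it. camera_params takes no time and is no camera call.
- ctrl.job_done(): hands the job in; it is judged then, once.
The state is a dict: "t": time; "qpos": joint angles; "joint_vel": joint speeds; "tau": joint torques, N m; "ee_pos": TCP position; "eef_rot": TCP orientation; "wrist_force": force on the tool from outside, world axes, zero at the start; "torque": the same for the moment, N m; "width": finger opening in m; "finger_force": force on a finger pad.
Only numpy, scipy, OpenCV 4.12 (cv2) and the standard library are available. Lean on these libraries where they do the work, as an engineer would, in place of code of your own. Each camera call takes 0.05 s, during which the arm holds its last target. There are 200 camera calls.

## Task

Park the tall, top-heavy bottle crate in its metal bay on the bench: push it low, against its stepped base, so that it slides without tipping, until it stands fully back and square against the bay's back stop. Then push the latch arm round until it is fully shut across the front of the crate. Only push: do not lift the crate, do not touch its upper box, bottles or handle, and leave everything else on the bench where it stands.

Things in the scene. Friction and masses are not known exactly. Their poses are not given: they have to be found in the camera images.
- crate: Plywood bottle crate, 1.0 to 1.5 kg, loose. Base block 120 (x) by 150 (y) by 42 mm high; origin at the centre of its underside. Its -x face, turned to the robot, is the one to push. The front 48 mm of the base is a bare step; the tall heavy box stands on the rear 72 mm. Pushed below the step's top it slides (5 to 15 N); pushed high up it tips over.
- crate_top: The crate's upper part, fixed to the base, same origin and axes: plywood box from x = -12 to +60 mm, 150 mm wide, 42 to 170 mm high; two amber bottles with black caps above it, to 228 mm; steel handle bar along y at x = +24 mm, 255 mm high. Not to be touched.
- bay: Parking bay of aluminium bars 30 mm high, fixed, no floor. Origin on the bench where the centre of the parked crate's base belongs; x points into the bay, y left. Back stop face at x = +60 mm. Right rail: inner face y = -90 mm, x = -70 to +60 mm. Left rail: inner face y = +90 mm, x = 0 to +60 mm, with a flared lead-in before it out to x = -35, y = +125 mm.
- latch (a joint): Angle of the latch arm about its vertical pivot, rad. 0: it points to the robot (bay -x); positive is clockwise seen from above; 1.57 (its stop): fully shut, pointing along bay +y across the crate's front; negative: splayed outwards to the right. It stays where left; about 1 N moves it. It is meant to be shut once the crate is fully in.
- latch_pivot (a point): The latch's pivot axis, 36 mm above the bench, at x = -78, y = -108 mm of the bay's frame; the hub round it is 24 mm across and 47 mm high.
- latch_end (a point): Point on the latch arm's centreline, 69 mm from the pivot, 36 mm above the bench. The arm is a steel bar 75 mm long, 12 mm thick, 26 to 46 mm high; on it at this point stands a black pin, 12 mm in diameter, up to 68 mm.
- beaker: Bystander: small clear open beaker, 56 mm across, 55 mm tall, beside the bay's right rail; origin at the centre of its underside. Leave alone.
- flask: Bystander: clear conical flask, 76 mm across its foot, 120 mm tall, to the left of the bay; origin at the centre of its underside. Leave alone.
- wash_bottle: Bystander: white plastic wash bottle with bent spout, 68 mm across, 200 mm tall, far left; origin at the centre of its underside. Leave alone.
- tube_rack: Bystander: orange rack of capped tubes, 160 x 70 x 87 mm, far right; origin at the centre of its underside. Leave alone.
- cylinder: Bystander: clear measuring cylinder, foot 64 mm across, 230 mm tall, behind the bay; origin at the centre of its underside. Leave alone.
- jar: Bystander: jar with white cap, 60 mm across, 80 mm tall, behind the bay; origin at the centre of its underside. Leave alone.
- well_block: Bystander: clear flat block of wells, 125 x 85 x 32 mm, lying to the right; origin at the centre of its underside. Leave alone.
Mind the look-alikes: they are no part of the job. There is more than one size of the crate; the one meant has the size given above.

How it is judged:
On the way, in this order (a step that is already met when the one before it is completed fails the run):
1. the crate is fully back in its bay, square and upright, the latch still open (x of crate in the frame of bay between -0.01 and 0.006 m and y of crate in the frame of bay between -0.022 and 0.022 m and angle between the x axis of crate and the x axis of bay, either way round below 0.08 rad and angle between crate's own z axis and vertical below 0.04 rad and linear speed of crate below 0.02 m/s and value of joint latch below 1.2 rad), for 0.2 s.
2. the latch arm is shut across the crate's front (x of crate in the frame of bay between -0.01 and 0.006 m and y of crate in the frame of bay between -0.022 and 0.022 m and angle between the x axis of crate and the x axis of bay, either way round below 0.08 rad and angle between crate's own z axis and vertical below 0.04 rad and linear speed of crate below 0.02 m/s and value of joint latch above 1.4 rad), for 0.2 s.
At the end, for the whole second after the job is handed in: The crate stands upright and at rest in the bay, its base within 10 mm of the back stop and square to it within 0.08 rad, between the rails, and the latch arm is shut (over 1.4 rad) (all of step 2); the robot touches nothing.
It fails at once if the crate tips (over 0.12 rad) (angle between crate's own z axis and vertical above 0.12 rad).
It fails at once if the crate is lifted (height (world z) of crate above 0.012 m).
It fails at once if the crate's upper part is touched (over 2 N) (contact force between any of the fingers, the arm and crate_top above 2 N).
It fails at once if a bystander is moved by more than 20 mm or tipped (distance of any of beaker, flask, wash_bottle, tube_rack, cylinder, jar, well_block from where it was at the start of the episode above 0.02 m or angle between any of beaker, flask, wash_bottle, tube_rack, cylinder, jar, well_block's own z axis and vertical above 0.2 rad).
It also fails if it takes over 64 s, if anything falls off the work surface, if the arm or the gripper's body presses on something with over 40 N, if the wrist force passes 120 N, or if a joint passes its speed limit or range.

## Working session

There is one attempt and no reset: what is moved stays moved. The work goes in short steps, Python scripts to look and compute and a tool call to move; the robot and the scene stay as the last step left them, time stands still between calls to the robot, and variables do not carry over. Pictures are saved under pics/ and viewed, at most 10 in all, crops included, and the job is handed in when it is done.

Besides the shell and the picture viewer there is one more tool, called after "Request:" in YAML: its name, and indented under it one key for each argument. send_rows: Moves the arm, as the interface text tells. Its arguments: {"type":"object","properties":{"commands":{"type":"array"},"grip_force":{"type":"number"}},"required":["commands"]}

```bash
mkdir -p pics; cat > h.py <<'E'
import numpy as np, cv2
from station import ctrl
def ray(name,u,v):
    p=ctrl.camera_params(name);K=np.array(p["K"]);
    d=np.array([(u-K[0,2])/K[0,0],(v-K[1,2])/K[1,1]]);s=d.copy()
    for _ in range(20): s=d/(1+p["k1"]*(s@s))
    if "cam_to_world" in p: T=np.array(p["cam_to_world"])
    else:
        st=ctrl.get_state();W=np.eye(4);W[:3,:3]=st["eef_rot"];W[:3,3]=st["ee_pos"];T=W@np.array(p["T_tool_cam"])
    return T[:3,3],T[:3,:3]@np.array([s[0],-s[1],-1])
def plane(name,u,v,z):
    o,d=ray(name,u,v);return o+d*(z-o[2])/d[2]
def proj(name,P):
    p=ctrl.camera_params(name);K=np.array(p["K"]);T=np.array(p["cam_to_world"])
    c=T[:3,:3].T@(np.array(P)-T[:3,3]);s=np.array([c[0],-c[1]])/-c[2];s=s*(1+p["k1"]*(s@s))
    return K[:2,:2]@s+K[:2,2]
def snap(name,f):
    im=ctrl.get_image(name);cv2.imwrite("pics/"+f,im[:,:,::-1]);return im
E
python3 - <<'E'
from h import *
snap("scene","s0.png");snap("top","t0.png")
for n in("scene","top"):print(np.round(ctrl.camera_params(n)["cam_to_world"],3),ctrl.camera_params(n)["K"])
s=ctrl.get_state();print(s["ee_pos"],s["eef_rot"],s["t"])
E
```

```text
[[-0.079 -0.612  0.787  1.567]
 [ 0.997 -0.042  0.068  0.092]
 [-0.009  0.789  0.614  0.854]
 [ 0.     0.     0.     1.   ]] [[578.66276488   0.         322.10375932]
 [  0.         578.66276488 240.33168102]
 [  0.           0.           1.        ]]
[[ 0.01   0.985 -0.171  0.321]
 [-1.     0.008 -0.015 -0.009]
 [-0.013  0.171  0.985  1.35 ]
 [ 0.     0.     0.     1.   ]] [[585.80553217   0.         317.85229926]
 [  0.         585.80553217 239.13203329]
 [  0.           0.           1.        ]]
[ 0.13433388 -0.50714727  0.226132  ] [[ 9.66696049e-01  2.55927183e-01 -1.59068029e-04]
 [ 2.55927166e-01 -9.66695161e-01  1.32365569e-03]
 [ 1.84989179e-04 -1.32028256e-03 -9.99999111e-01]] 0.1
```

View pics/t0.png

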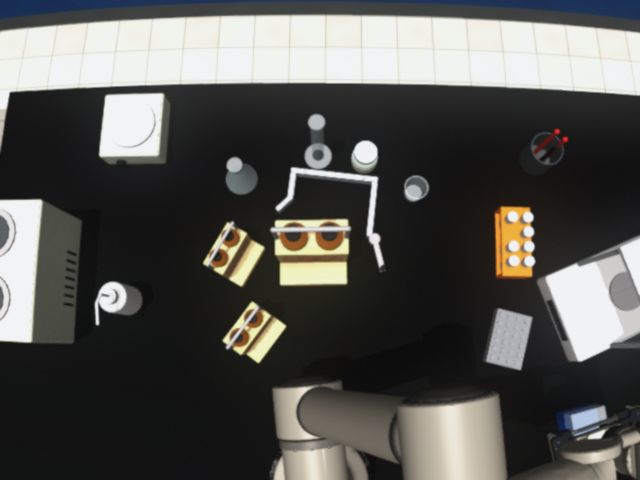

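View pics/s0.png

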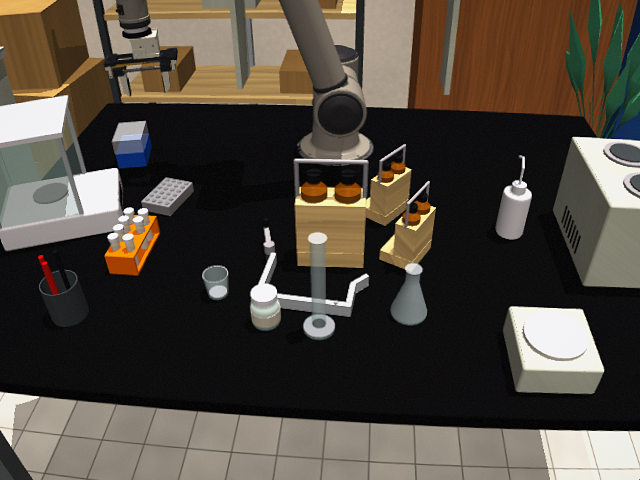

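Candidates: the big crate at top (312,252), and small look-alikes at (234,252) and (254,332). The big one fits the 120×150 mm size. I'll check it in a close crop and measure.

```bash
python3 - <<'E'
from h import *
im=cv2.imread("pics/t0.png")
c=cv2.resize(im[155:295,260:400],None,fx=4.28,fy=4.28,interpolation=cv2.INTER_CUBIC)
cv2.imwrite("pics/c0.png",np.clip(c.astype(int)*1,0,255).astype(np.uint8))
hsv=cv2.cvtColor(im,cv2.COLOR_BGR2HSV)
w=cv2.inRange(hsv,(12,40,120),(35,255,255))
n,l,s,ce=cv2.connectedComponentsWithStats(w)
for i in range(1,n):
  if s[i,4]>100:
    r=cv2.minAreaRect(np.argwhere(l==i)[:,::-1].astype(np.float32));print(s[i],r)
    print([np.round(plane("top",u,v,.042)[:2],3).tolist() for u,v in cv2.boxPoints(r)])
E
```

```text
[ 495  206   38   72 1900] ((513.1505126953125, 241.52125549316406), (71.57762908935547, 36.46360397338867), 88.56790161132812)
[[0.629, -0.398], [0.633, -0.487], [0.464, -0.482], [0.462, -0.395]]
[275 219  74   8 408] ((311.5, 222.5), (7.0, 73.0), 90.0)
[[0.594, 0.11], [0.596, -0.057], [0.579, -0.057], [0.578, 0.109]]
[203 222  27  43 159] ((215.99998474121094, 243.0), (3.429971694946289, 48.36259841918945), 30.963754653930664)
[[0.492, 0.274], [0.588, 0.22], [0.584, 0.213], [0.488, 0.267]]
[210 226  37  49 650] ((227.51158142089844, 249.83035278320312), (17.44149398803711, 49.18095397949219), 30.465543746948242)
[[0.483, 0.261], [0.582, 0.207], [0.561, 0.172], [0.463, 0.226]]
[ 275  231   74   25 1453] ((311.5, 243.0), (24.0, 73.0), 90.0)
[[0.566, 0.109], [0.568, -0.057], [0.513, -0.057], [0.511, 0.108]]
[229 240  36  46 732] ((246.3445281982422, 262.9093322753906), (15.907925605773926, 46.14018630981445), 30.25643539428711)
[[0.456, 0.214], [0.548, 0.163], [0.529, 0.131], [0.438, 0.182]]
[ 280  261   68   25 1424] ((313.30328369140625, 272.6639404296875), (23.895221710205078, 67.04659271240234), 88.85424041748047)
[[0.497, 0.097], [0.501, -0.054], [0.447, -0.055], [0.443, 0.095]]
[223 302  35  43 308] ((239.14520263671875, 322.4639892578125), (7.149221420288086, 50.18472671508789), 37.405357360839844)
[[0.318, 0.225], [0.408, 0.158], [0.398, 0.145], [0.308, 0.212]]
[232 310  39  45 581] ((250.26004028320312, 330.82000732421875), (14.600000381469727, 50.20000076293945), 36.869895935058594)
[[0.304, 0.206], [0.395, 0.14], [0.376, 0.114], [0.285, 0.179]]
[247 318  39  45 745] ((266.1000061035156, 339.70001220703125), (15.800000190734863, 47.000003814697266), 36.869895935058594)
[[0.289, 0.169], [0.373, 0.107], [0.353, 0.079], [0.269, 0.14]]
```

View pics/c0.png

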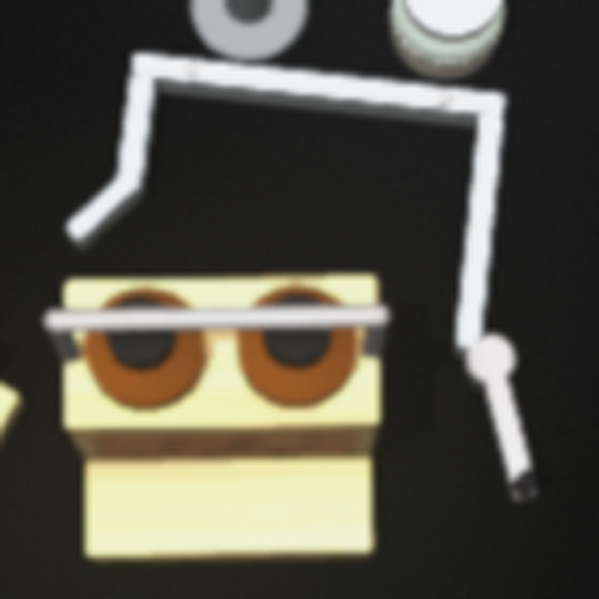

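The crop shows the big crate with its step front corners at crop (86,557) and (372,552). The bay's back inner edge runs (155,78)–(480,113) and the right inner edge (478,115)–(457,345). The hub is at (491,357) and the latch pin at (524,487).

```bash
python3 - <<'E'
from h import *
P=lambda u,v,z:plane("top",260+u/4.28,155+v/4.28,z)[:2]
cl,cr=P(86,557,.042),P(372,552,.042)
bl,br=P(155,78,.03),P(480,113,.03)
rf=P(457,345,.03);lf=P(145,180,.03)
hub=P(491,357,.047);pin=P(524,487,.068)
a=lambda v:np.degrees(np.arctan2(v[1],v[0]))
print("crate",cl,cr,np.linalg.norm(cl-cr),a(cl-cr)-90)
print("box back z.17",P(63,280,.17),P(378,277,.17))
print("step/box edge",P(86,458,.042),P(374,458,.042))
print("bay",bl,br,np.linalg.norm(bl-br),a(bl-br)-90,"right",a(br-rf),np.linalg.norm(br-rf),rf,lf,a(bl-lf))
th=np.radians(a(bl-br)-90);R=np.array([[np.cos(th),-np.sin(th)],[np.sin(th),np.cos(th)]])
print("origin by back",(bl+br)/2-R@[.06,0],"by hub",hub-R@[-.078,-.108])
cth=np.radians(a(cl-cr)-90);c=(cl+cr)/2+.06*np.array([np.cos(cth),np.sin(cth)]);o=((bl+br)/2-R@[.06,0]+hub-R@[-.078,-.108])/2
print("crate c",c,"in bay",R.T@(c-o),"rel deg",np.degrees(cth-th))
print(hub,pin,np.linalg.norm(hub-pin),"latch",np.round(R.T@(pin-hub),3))
E
```

```text
crate [0.44300263 0.09483873] [ 0.44697419 -0.05492977] 0.14982115804208707 1.51901013880466
box back z.17 [0.56464917 0.09856413] [ 0.56719776 -0.05302566]
step/box edge [0.49535001 0.09586292] [ 0.49661321 -0.05585158]
bay [0.70670318 0.06359647] [ 0.68816747 -0.11397328] 0.17853456793220415 -5.959267646259164 right -5.917854617258043 0.12932451872093284 [ 0.55953216 -0.1006396 ] [0.64917762 0.06801164] -4.388924770059933
origin by back [ 0.63775957 -0.01895912] by hub [ 0.6389585  -0.01809728]
crate c [0.50496732 0.021545  ] in bay [-0.13683131  0.02600772] rel deg 7.478277785063825
[ 0.5501673  -0.11741557] [ 0.47859115 -0.13233073] 0.07311366533879521 latch [-0.07  -0.022]
```

```bash
cat >> h.py <<'E'
TH=np.radians(-5.93);RB=np.array([[np.cos(TH),-np.sin(TH)],[np.sin(TH),np.cos(TH)]]);OB=np.array([.6383,-.0185])
def delta(xyz,deg):
    s=ctrl.get_state();R=np.array(s["eef_rot"]);p=np.array(s["ee_pos"]);a=np.degrees(np.arctan2(R[1,0],R[0,0]))
    print("yaw",a,"wz",a-deg,"pos",p.round(4),"bay",(RB.T@(p[:2]-OB)).round(4))
    r=np.radians(deg);T=np.array([[np.cos(r),np.sin(r),0],[np.sin(r),-np.cos(r),0],[0,0,-1]])
    print("shift mm after turn",((T.T@(np.array(xyz)-p))*1000).round(1))
E
python3 - <<'E'
from h import *
print(np.round(ctrl.camera_params("wrist")["T_tool_cam"],3))
delta([.415,.015,.226],-5.93)
E
```

```text
[[-0.     0.955  0.295  0.08 ]
 [ 1.     0.001 -0.    -0.   ]
 [-0.     0.295 -0.955 -0.158]
 [ 0.     0.     0.     1.   ]]
yaw 14.828531273290652 wz 20.75853127329065 pos [ 0.1343 -0.5071  0.2261] bay [-0.4508 -0.5381]
shift mm after turn [ 2.252e+02 -5.483e+02  1.000e-01]
```

Request:
send_rows:
  commands:
    - {"tx": 33, "ty": -35, "hand": 0.75}
    - {"tx": 33, "ty": -35}
    - {"tx": 33, "ty": -35}
    - {"tx": 33, "ty": -35}
    - {"tx": 33, "ty": -35}
    - {"tx": 33, "ty": -35}
    - {"tx": 33, "ty": -35}
    - {"tx": 33, "ty": -35}
    - {"tx": 33, "ty": -35}
    - {"tx": 33, "ty": -35}
    - {"tx": 33, "ty": -35}
    - {"tx": 33, "ty": -35}
    - {"hand": 0.75}

```text
schema error: expected keys tx, ty, tz, wx, wy, wz, hand
```

Request:
send_rows:
  commands:
    - {"wz": -8.4}
    - {"wz": -8.4}
    - {"wz": -8.4}
    - {"wz": -8.4}
    - {"wz": -8.4}
    - {"wz": -8.4}
    - {"wz": -8.4}
    - {"wz": -8.4}
    - {"wz": -8.4}
    - {"wz": -8.4}
    - {"wz": -8.4}
    - {"wz": -8.4}
    - {"wz": -8.4}
    - {"wz": -8.4}
    - {"wz": -8.4}
    - {"wz": -8.4}
    - {"wz": -8.4}
    - {"wz": -8.4}
    - {"wz": -8}
    - {"wz": 0}

```text
schema error: expected keys tx, ty, tz, wx, wy, wz, hand
```

```bash
python3 - <<'E'
from h import *
delta([.418,.015,.226],174.07)
s=ctrl.get_state();print(s["t"],s["width"],np.round(s["qpos"],2))
E
```

```text
yaw 14.828531273290652 wz -159.24146872670934 pos [ 0.1343 -0.5071  0.2261] bay [-0.4508 -0.5381]
shift mm after turn [-2.282e+02  5.487e+02  1.000e-01]
0.1 0.09160309630898902 [-1.46  0.34  1.52 -0.    1.28 -0.15]
```

All keys are required in every row.

Request:
send_rows:
  commands:
    - {"tx": 33, "ty": -35, "tz": 0, "wx": 0, "wy": 0, "wz": 0, "hand": 0.75}
    - {"tx": 33, "ty": -35, "tz": 0, "wx": 0, "wy": 0, "wz": 0, "hand": 0.75}
    - {"tx": 33, "ty": -35, "tz": 0, "wx": 0, "wy": 0, "wz": 0, "hand": 0.75}
    - {"tx": 33, "ty": -35, "tz": 0, "wx": 0, "wy": 0, "wz": 0, "hand": 0.75}
    - {"tx": 33, "ty": -35, "tz": 0, "wx": 0, "wy": 0, "wz": 0, "hand": 0.75}
    - {"tx": 33, "ty": -35, "tz": 0, "wx": 0, "wy": 0, "wz": 0, "hand": 0.75}
    - {"tx": 33, "ty": -35, "tz": 0, "wx": 0, "wy": 0, "wz": 0, "hand": 0.75}
    - {"tx": 33, "ty": -35, "tz": 0, "wx": 0, "wy": 0, "wz": 0, "hand": 0.75}
    - {"tx": 33, "ty": -35, "tz": 0, "wx": 0, "wy": 0, "wz": 0, "hand": 0.75}
    - {"tx": 33, "ty": -35, "tz": 0, "wx": 0, "wy": 0, "wz": 0, "hand": 0.75}
    - {"tx": 33, "ty": -35, "tz": 0, "wx": 0, "wy": 0, "wz": 0, "hand": 0.75}
    - {"tx": 33, "ty": -35, "tz": 0, "wx": 0, "wy": 0, "wz": 0, "hand": 0.75}
    - {"tx": 0, "ty": 0, "tz": 0, "wx": 0, "wy": 0, "wz": 0, "hand": 0.75}

```text
t: 1.4
ee_pos: [0.4112, 0.0046, 0.2265]
eef_rot: [[0.965, 0.263, 0.001], [0.263, -0.965, 0.001], [0.001, -0.001, -1.0]]
wrist_force: [-0.2, -0.2, -0.5]
width: 0.0686
finger_force: 0.0
```

Request:
send_rows:
  commands:
    - {"tx": 0, "ty": 0, "tz": 0, "wx": 0, "wy": 0, "wz": -8.4, "hand": 0.75}
    - {"tx": 0, "ty": 0, "tz": 0, "wx": 0, "wy": 0, "wz": -8.4, "hand": 0.75}
    - {"tx": 0, "ty": 0, "tz": 0, "wx": 0, "wy": 0, "wz": -8.4, "hand": 0.75}
    - {"tx": 0, "ty": 0, "tz": 0, "wx": 0, "wy": 0, "wz": -8.4, "hand": 0.75}
    - {"tx": 0, "ty": 0, "tz": 0, "wx": 0, "wy": 0, "wz": -8.4, "hand": 0.75}
    - {"tx": 0, "ty": 0, "tz": 0, "wx": 0, "wy": 0, "wz": -8.4, "hand": 0.75}
    - {"tx": 0, "ty": 0, "tz": 0, "wx": 0, "wy": 0, "wz": -8.4, "hand": 0.75}
    - {"tx": 0, "ty": 0, "tz": 0, "wx": 0, "wy": 0, "wz": -8.4, "hand": 0.75}
    - {"tx": 0, "ty": 0, "tz": 0, "wx": 0, "wy": 0, "wz": -8.4, "hand": 0.75}
    - {"tx": 0, "ty": 0, "tz": 0, "wx": 0, "wy": 0, "wz": -8.4, "hand": 0.75}
    - {"tx": 0, "ty": 0, "tz": 0, "wx": 0, "wy": 0, "wz": -8.4, "hand": 0.75}
    - {"tx": 0, "ty": 0, "tz": 0, "wx": 0, "wy": 0, "wz": -8.4, "hand": 0.75}
    - {"tx": 0, "ty": 0, "tz": 0, "wx": 0, "wy": 0, "wz": -8.4, "hand": 0.75}
    - {"tx": 0, "ty": 0, "tz": 0, "wx": 0, "wy": 0, "wz": -8.4, "hand": 0.75}
    - {"tx": 0, "ty": 0, "tz": 0, "wx": 0, "wy": 0, "wz": -8.4, "hand": 0.75}
    - {"tx": 0, "ty": 0, "tz": 0, "wx": 0, "wy": 0, "wz": -8.4, "hand": 0.75}
    - {"tx": 0, "ty": 0, "tz": 0, "wx": 0, "wy": 0, "wz": -8.4, "hand": 0.75}
    - {"tx": 0, "ty": 0, "tz": 0, "wx": 0, "wy": 0, "wz": -8.4, "hand": 0.75}
    - {"tx": 0, "ty": 0, "tz": 0, "wx": 0, "wy": 0, "wz": -8, "hand": 0.75}
    - {"tx": 0, "ty": 0, "tz": 0, "wx": 0, "wy": 0, "wz": 0, "hand": 0.75}

```text
t: 3.4
ee_pos: [0.4093, -0.0007, 0.2265]
eef_rot: [[-0.995, 0.104, -0.001], [0.104, 0.995, -0.0], [0.001, -0.0, -1.0]]
wrist_force: [0.5, 0.0, -1.0]
width: 0.0694
finger_force: 0.0
```

```bash
python3 - <<'E'
from h import *
delta([.418,.015,.015],174.07)
s=ctrl.get_state();print(s["t"],s["width"],np.round(s["qpos"],2))
snap("top","t1.png")
E
```

```text
yaw 174.05874534024818 wz -0.011254659751813278 pos [ 0.4093 -0.0007  0.2265] bay [-0.2296 -0.0059]
shift mm after turn [ -7.   16.5 211.5]
3.4 0.06942525293604414 [-0.19  0.13  1.81 -0.    1.2  -1.66]
```

View pics/t1.png

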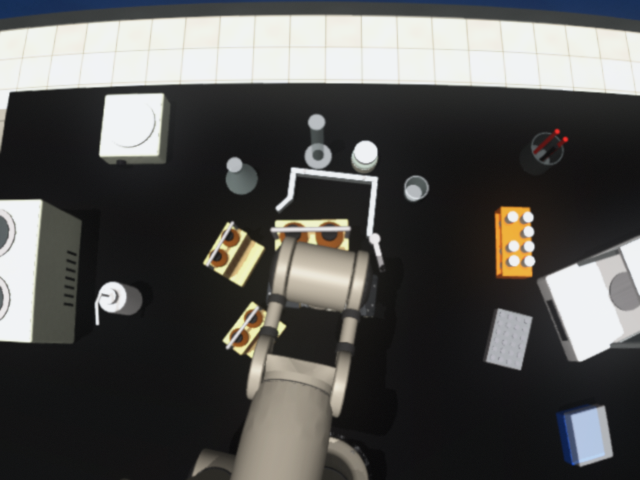

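The arm is over the front of the crate, clear of everything. I'll tilt the tool 8° so its upper parts lean away from the box, and descend in front of the step.

Request:
send_rows:
  commands:
    - {"tx": 0, "ty": 3, "tz": 0, "wx": 0, "wy": -8, "wz": 0, "hand": 0.75}
    - {"tx": 5.8, "ty": 4, "tz": 41, "wx": 0, "wy": 0, "wz": 0, "hand": 0.75}
    - {"tx": 5.8, "ty": 4, "tz": 41, "wx": 0, "wy": 0, "wz": 0, "hand": 0.75}
    - {"tx": 5.8, "ty": 4, "tz": 41, "wx": 0, "wy": 0, "wz": 0, "hand": 0.75}
    - {"tx": 5.8, "ty": 0, "tz": 41, "wx": 0, "wy": 0, "wz": 0, "hand": 0.75}
    - {"tx": 5.8, "ty": 0, "tz": 41, "wx": 0, "wy": 0, "wz": 0, "hand": 0.75}
    - {"tx": 0, "ty": 0, "tz": 0, "wx": 0, "wy": 0, "wz": 0, "hand": 0.75}
    - {"tx": 0, "ty": 0, "tz": 0, "wx": 0, "wy": 0, "wz": 0, "hand": 0.75}

```text
t: 4.25
ee_pos: [0.4108, 0.0146, 0.0197]
eef_rot: [[-0.985, 0.106, 0.136], [0.105, 0.994, -0.014], [-0.137, 0.0, -0.991]]
wrist_force: [-0.1, -0.4, 0.8]
width: 0.0689
finger_force: 0.0
```

```bash
python3 - <<'E'
from h import *
delta([.418,.015,.015],174.07)
s=ctrl.get_state();print(s["t"],s["wrist_force"])
snap("scene","s1.png")
E
```

```text
yaw 173.89516644374717 wz -0.17483355625282115 pos [0.4108 0.0146 0.0197] bay [-0.2297  0.0094]
shift mm after turn [-7.1  1.2  4.7]
4.25 [-0.1139498  -0.42179254  0.78517727]
```

View pics/s1.png

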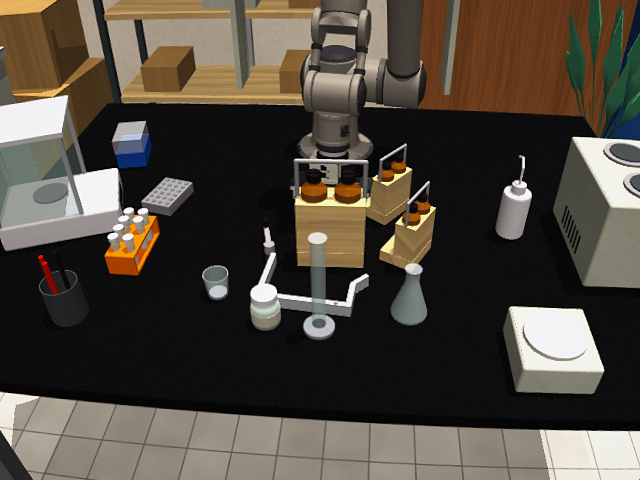

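The scene shows the wrist well above and behind the crate, with the gripper low in front of it. Now a slow first push along the bay x axis, to square the crate.

Request:
send_rows:
  commands:
    - {"tx": -6, "ty": 0, "tz": 0.9, "wx": 0, "wy": 0, "wz": 0, "hand": 0.75}
    - {"tx": -6, "ty": 0, "tz": 0.9, "wx": 0, "wy": 0, "wz": 0, "hand": 0.75}
    - {"tx": -6, "ty": 0, "tz": 0.9, "wx": 0, "wy": 0, "wz": 0, "hand": 0.75}
    - {"tx": -5, "ty": 0, "tz": 0.7, "wx": 0, "wy": 0, "wz": 0, "hand": 0.75}
    - {"tx": -5, "ty": 0, "tz": 0.7, "wx": 0, "wy": 0, "wz": 0, "hand": 0.75}
    - {"tx": -5, "ty": 0, "tz": 0.7, "wx": 0, "wy": 0, "wz": 0, "hand": 0.75}
    - {"tx": -5, "ty": 0, "tz": 0.7, "wx": 0, "wy": 0, "wz": 0, "hand": 0.75}
    - {"tx": -5, "ty": 0, "tz": 0.7, "wx": 0, "wy": 0, "wz": 0, "hand": 0.75}
    - {"tx": -5, "ty": 0, "tz": 0.7, "wx": 0, "wy": 0, "wz": 0, "hand": 0.75}
    - {"tx": -5, "ty": 0, "tz": 0.7, "wx": 0, "wy": 0, "wz": 0, "hand": 0.75}
    - {"tx": 0, "ty": 0, "tz": 0, "wx": 0, "wy": 0, "wz": 0, "hand": 0.75}

```text
t: 5.4
ee_pos: [0.4621, 0.0099, 0.019]
eef_rot: [[-0.986, 0.103, 0.133], [0.102, 0.995, -0.014], [-0.134, 0.0, -0.991]]
wrist_force: [-5.4, 2.2, 0.7]
width: 0.0692
finger_force: 2.9
```

```bash
cat >> h.py <<'E'
def cratebox(f):
    im=snap("top",f)[:,:,::-1]
    hsv=cv2.cvtColor(np.ascontiguousarray(im),cv2.COLOR_BGR2HSV);w=cv2.inRange(hsv,(12,40,120),(35,255,255))
    w[:,:268]=0;w[:,370:]=0;w[300:]=0
    n,l,s,_=cv2.connectedComponentsWithStats(w)
    i=min([k for k in range(1,n) if s[k,4]>100],key=lambda k:s[k,1])   # rear strip of box top
    m=l==i;pts=[]
    cols=np.where(m.any(0))[0];back=[]
    for c in cols[4:-4]: back.append((c,np.argmax(m[:,c])-0.5))
    W=np.array([plane("top",c,r,.17)[:2] for c,r in back])
    k,b=np.polyfit(W[:,1],W[:,0],1);ang=-np.arctan(k)
    rows=np.where(m.any(1))[0];r=rows[2]
    L=plane("top",np.where(m[r])[0][0]-.5,r,.17)[1];Rr=plane("top",np.where(m[r])[0][-1]+.5,r,.17)[1]
    y=(L+Rr)/2;bm=np.array([k*y+b,y]);c=bm-.06*np.array([np.cos(ang),np.sin(ang)])
    print("crate c",c.round(4),"width",round(L-Rr,4),"in bay",(RB.T@(c-OB)).round(4),"rel deg",np.degrees(ang-TH).round(2))
E
python3 - <<'E'
from h import *
cratebox("t2.png");delta([.5,0,.02],174.07);s=ctrl.get_state();print(s["t"],s["wrist_force"])
E
```

```text
crate c [0.5364 0.0435] width 0.0786 in bay [-0.1078  0.0511] rel deg 2.23
yaw 174.08357485440013 wz 0.013574854400133063 pos [0.4621 0.0099 0.019 ] bay [-0.1782  0.01  ]
shift mm after turn [-38.7  -5.9  -1. ]
5.45 [-4.92083695  2.73540308  0.65743634]
```

View pics/t2.png

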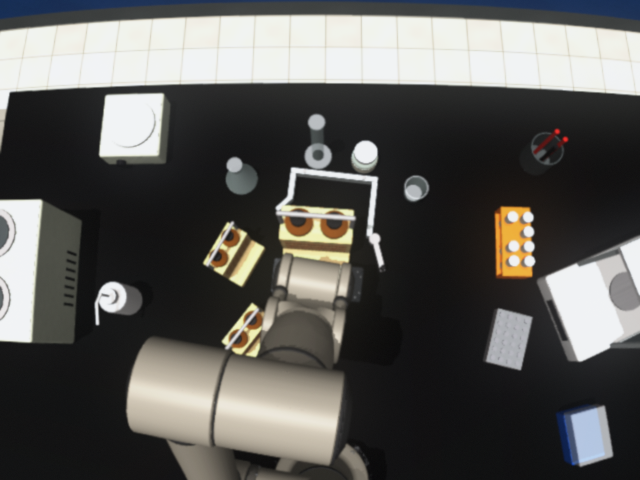

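The crate is nearly square, and its box-top back corners are at about (281,206) and (354,210). That puts it about 18 mm left of the bay centreline, so I'll push diagonally to the right.

Request:
send_rows:
  commands:
    - {"tx": -5, "ty": -1, "tz": 0.7, "wx": 0, "wy": 0, "wz": 0, "hand": 0.75}
    - {"tx": -5, "ty": -1, "tz": 0.7, "wx": 0, "wy": 0, "wz": 0, "hand": 0.75}
    - {"tx": -5, "ty": -1, "tz": 0.7, "wx": 0, "wy": 0, "wz": 0, "hand": 0.75}
    - {"tx": -5, "ty": -1, "tz": 0.7, "wx": 0, "wy": 0, "wz": 0, "hand": 0.75}
    - {"tx": -5, "ty": -1, "tz": 0.7, "wx": 0, "wy": 0, "wz": 0, "hand": 0.75}
    - {"tx": -5, "ty": -1, "tz": 0.7, "wx": 0, "wy": 0, "wz": 0, "hand": 0.75}
    - {"tx": -5, "ty": -1, "tz": 0.7, "wx": 0, "wy": 0, "wz": 0, "hand": 0.75}
    - {"tx": -5, "ty": -1, "tz": 0.7, "wx": 0, "wy": 0, "wz": 0, "hand": 0.75}
    - {"tx": -5, "ty": -1, "tz": 0.7, "wx": 0, "wy": 0, "wz": 0, "hand": 0.75}
    - {"tx": -5, "ty": -1, "tz": 0.7, "wx": 0, "wy": 0, "wz": 0, "hand": 0.75}
    - {"tx": -5, "ty": -1, "tz": 0.7, "wx": 0, "wy": 0, "wz": 0, "hand": 0.75}
    - {"tx": 0, "ty": 0, "tz": 0, "wx": 0, "wy": 0, "wz": 0, "hand": 0.75}

```text
t: 6.65
ee_pos: [0.5165, -0.007, 0.0189]
eef_rot: [[-0.986, 0.103, 0.133], [0.102, 0.995, -0.014], [-0.134, 0.0, -0.991]]
wrist_force: [-5.8, 0.9, -0.3]
width: 0.0685
finger_force: 2.4
```

```bash
python3 - <<'E'
from h import *
delta([.5,0,.02],174.07);s=ctrl.get_state();print(s["t"],s["wrist_force"])
im=snap("top","t3.png")[:,:,::-1]
c=cv2.resize(im[150:280,250:400],None,fx=4,fy=4,interpolation=cv2.INTER_CUBIC);cv2.imwrite("pics/c3.png",c)
E
```

```text
yaw 174.06597891336946 wz -0.004021086630530135 pos [ 0.5165 -0.007   0.0189] bay [-0.1223 -0.0011]
shift mm after turn [17.1  5.2 -1.1]
6.65 [-5.82379402  0.89624351 -0.29019288]
```

View pics/c3.png

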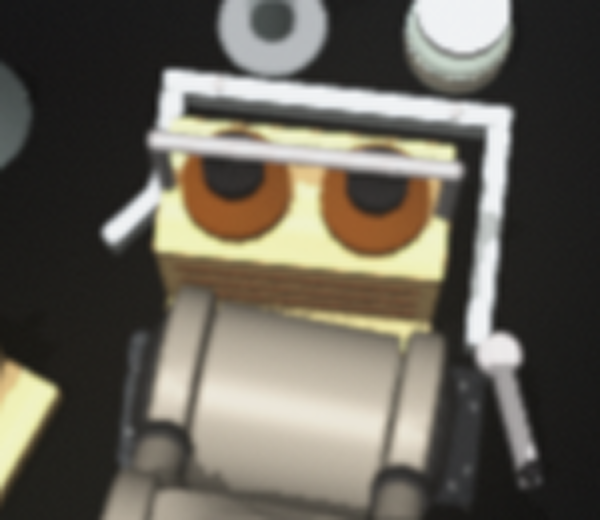

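The crate is square with the bay, at box-top corners (155,247), (443,277), (172,118) and (455,147) in the crop. I'll work out the lateral error.

```bash
python3 - <<'E'
from h import *
B=[RB.T@(plane("top",250+u/4,150+v/4,.17)[:2]-OB) for u,v in((155,247),(443,277),(172,118),(455,147))]
print(np.round(B,4),np.mean(B,0)-[.024,0])
E
```

```text
[[-0.064   0.0823]
 [-0.0633 -0.067 ]
 [ 0.0055  0.0819]
 [ 0.0062 -0.0664]] [-0.05293362  0.00769008]
```

Request:
send_rows:
  commands:
    - {"tx": -5, "ty": -0.6, "tz": 0.7, "wx": 0, "wy": 0, "wz": 0, "hand": 0.75}
    - {"tx": -5, "ty": -0.6, "tz": 0.7, "wx": 0, "wy": 0, "wz": 0, "hand": 0.75}
    - {"tx": -5, "ty": -0.6, "tz": 0.7, "wx": 0, "wy": 0, "wz": 0, "hand": 0.75}
    - {"tx": -5, "ty": -0.6, "tz": 0.7, "wx": 0, "wy": 0, "wz": 0, "hand": 0.75}
    - {"tx": -5, "ty": -0.6, "tz": 0.7, "wx": 0, "wy": 0, "wz": 0, "hand": 0.75}
    - {"tx": -5, "ty": -0.6, "tz": 0.7, "wx": 0, "wy": 0, "wz": 0, "hand": 0.75}
    - {"tx": -5, "ty": -0.6, "tz": 0.7, "wx": 0, "wy": 0, "wz": 0, "hand": 0.75}
    - {"tx": -5, "ty": -0.6, "tz": 0.7, "wx": 0, "wy": 0, "wz": 0, "hand": 0.75}
    - {"tx": -5, "ty": 0, "tz": 0.7, "wx": 0, "wy": 0, "wz": 0, "hand": 0.75}
    - {"tx": -2, "ty": 0, "tz": 0.3, "wx": 0, "wy": 0, "wz": 0, "hand": 0.75}
    - {"tx": 0, "ty": 0, "tz": 0, "wx": 0, "wy": 0, "wz": 0, "hand": 0.75}

```text
t: 7.8
ee_pos: [0.5627, -0.0166, 0.0188]
eef_rot: [[-0.986, 0.104, 0.132], [0.103, 0.995, -0.014], [-0.133, 0.0, -0.991]]
wrist_force: [-6.3, 0.6, 1.9]
width: 0.069
finger_force: 3.3
```

Request:
send_rows:
  commands:
    - {"tx": -2, "ty": 0, "tz": 0.3, "wx": 0, "wy": 0, "wz": 0, "hand": 0.75}
    - {"tx": -2, "ty": 0, "tz": 0.3, "wx": 0, "wy": 0, "wz": 0, "hand": 0.75}
    - {"tx": 0, "ty": 0, "tz": 0, "wx": 0, "wy": 0, "wz": 0, "hand": 0.75}

```text
t: 8.1
ee_pos: [0.5662, -0.017, 0.0188]
eef_rot: [[-0.986, 0.104, 0.132], [0.103, 0.995, -0.013], [-0.132, 0.0, -0.991]]
wrist_force: [-7.3, 1.5, 2.8]
width: 0.0689
finger_force: 4.3
```

Request:
send_rows:
  commands:
    - {"tx": -2, "ty": 0, "tz": 0.3, "wx": 0, "wy": 0, "wz": 0, "hand": 0.75}
    - {"tx": 0, "ty": 0, "tz": 0, "wx": 0, "wy": 0, "wz": 0, "hand": 0.75}

```text
t: 8.3
ee_pos: [0.5681, -0.0172, 0.0188]
eef_rot: [[-0.986, 0.104, 0.131], [0.103, 0.995, -0.013], [-0.132, 0.0, -0.991]]
wrist_force: [-9.3, 0.9, 4.4]
width: 0.0689
finger_force: 4.6
```

Request:
send_rows:
  commands:
    - {"tx": -2, "ty": 0, "tz": 0.3, "wx": 0, "wy": 0, "wz": 0, "hand": 0.75}
    - {"tx": 0, "ty": 0, "tz": 0, "wx": 0, "wy": 0, "wz": 0, "hand": 0.75}

```text
t: 8.5
ee_pos: [0.5692, -0.0172, 0.0187]
eef_rot: [[-0.986, 0.103, 0.129], [0.103, 0.995, -0.013], [-0.13, 0.0, -0.992]]
wrist_force: [-13.1, 1.4, 7.9]
width: 0.0688
finger_force: 6.3
```

Request:
send_rows:
  commands:
    - {"tx": -2, "ty": 0, "tz": 0, "wx": 0, "wy": 0, "wz": 0, "hand": 0.75}
    - {"tx": 0, "ty": 0, "tz": 0, "wx": 0, "wy": 0, "wz": 0, "hand": 0.75}
    - {"tx": 0, "ty": 0, "tz": 0, "wx": 0, "wy": 0, "wz": 0, "hand": 0.75}

```text
t: 8.8
ee_pos: [0.5693, -0.0172, 0.0188]
eef_rot: [[-0.987, 0.103, 0.126], [0.102, 0.995, -0.013], [-0.126, 0.0, -0.992]]
wrist_force: [-19.2, 1.0, 11.7]
width: 0.0692
finger_force: 9.2
```

```bash
python3 - <<'E'
from h import *
delta([.5,0,.02],174.07);s=ctrl.get_state();print(s["t"],s["wrist_force"])
im=snap("top","t4.png")[:,:,::-1]
c=cv2.resize(im[150:280,250:400],None,fx=4,fy=4,interpolation=cv2.INTER_CUBIC);cv2.imwrite("pics/c4.png",c)
E
```

```text
yaw 174.07247819131362 wz 0.002478191313628031 pos [ 0.5693 -0.0172  0.0188] bay [-0.0687 -0.0059]
shift mm after turn [70.7 10.  -1.2]
8.8 [-19.22477045   0.99702184  11.74900024]
```

View pics/c4.png

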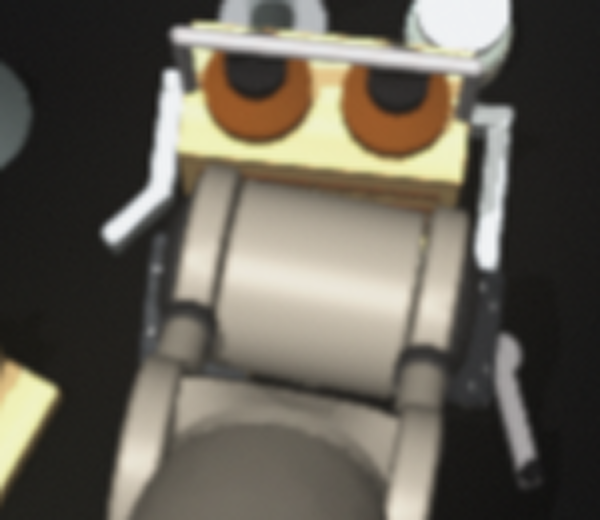

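The crate is against the back stop: the force rose to 19 N with no further motion, and the TCP is at bay x −69 mm as expected. I'll retreat, lift and close the fingers.

Request:
send_rows:
  commands:
    - {"tx": 5, "ty": 0, "tz": -0.7, "wx": 0, "wy": 0, "wz": 0, "hand": 0.75}
    - {"tx": 12, "ty": 0, "tz": -1.7, "wx": 0, "wy": 0, "wz": 0, "hand": 0.75}
    - {"tx": 20, "ty": 0, "tz": -2.8, "wx": 0, "wy": 0, "wz": 0, "hand": 0.75}
    - {"tx": 20, "ty": 0, "tz": -2.8, "wx": 0, "wy": 0, "wz": 0, "hand": 0.75}
    - {"tx": 20, "ty": 0, "tz": -2.8, "wx": 0, "wy": 0, "wz": 0, "hand": 0}
    - {"tx": -6, "ty": 0, "tz": -40, "wx": 0, "wy": 0, "wz": 0, "hand": 0}
    - {"tx": -6, "ty": 0, "tz": -40, "wx": 0, "wy": 0, "wz": 0, "hand": 0}
    - {"tx": -4, "ty": -10, "tz": -30, "wx": 0, "wy": 0, "wz": 0, "hand": 0}
    - {"tx": 0, "ty": -40, "tz": 0, "wx": 0, "wy": 0, "wz": 0, "hand": 0}
    - {"tx": 0, "ty": -40, "tz": 0, "wx": 0, "wy": 0, "wz": 0, "hand": 0}
    - {"tx": 0, "ty": -40, "tz": 0, "wx": 0, "wy": 0, "wz": 0, "hand": 0}
    - {"tx": 0, "ty": -40, "tz": 0, "wx": 0, "wy": 0, "wz": 0, "hand": 0}
    - {"tx": 0, "ty": 0, "tz": 0, "wx": 0, "wy": 0, "wz": 0, "hand": 0}
    - {"tx": 0, "ty": 0, "tz": 0, "wx": 0, "wy": 0, "wz": 0, "hand": 0}

```text
t: 10.25
ee_pos: [0.4806, -0.18, 0.1311]
eef_rot: [[-0.985, 0.106, 0.139], [0.105, 0.994, -0.015], [-0.139, 0.0, -0.99]]
wrist_force: [-0.2, 1.4, -0.7]
width: 0.0004
finger_force: 0.0
```

```bash
python3 - <<'E'
from h import *
s=ctrl.get_state();R=np.array(s["eef_rot"]);p=np.array(s["ee_pos"])
print(s["t"],p,(RB.T@(p[:2]-OB)).round(4),s["width"],s["wrist_force"])
im=snap("top","t5.png")
def tool(b0,b1): # bay xyz mm
    d=np.array(b1,float)-b0;d[:2]=RB@d[:2];return (R.T@d).round(1)
cur=np.r_[RB.T@(p[:2]-OB),p[2]]*1000
def wp(f,extra=0):
    h=19*abs(np.cos(f))+9.5*abs(np.sin(f))-extra
    return np.r_[np.array([-78,-108])+50*np.array([-np.cos(f),np.sin(f)])-np.array([np.sin(f),np.cos(f)])*(6+h),32]
a=np.array([-120,-176,cur[2]]);print("over",tool(cur,a));b=a.copy();b[2]=32;print("down",tool(a,b))
prev=b
for f in np.linspace(-.3,1.57,15):
    w=wp(f,3 if f>1.5 else 0);print(round(f,2),w.round(0),tool(prev,w));prev=w
# latch end now
for u,v in((374,239),):pass
c=cv2.resize(im[150:280,250:450,::-1],None,fx=4,fy=4,interpolation=cv2.INTER_CUBIC);cv2.imwrite("pics/c5.png",c)
E
```

```text
10.25 [ 0.48060635 -0.17995425  0.13109481] [-0.1402 -0.1769] 0.0004490889471028707 [-0.15165545  1.44003945 -0.6728964 ]
over [-20.    0.9   2.8]
down [13.8 -0.  98.1]
-0.3 [-118. -149.   32.] [-2.1 27.5  0.3]
-0.17 [-123. -142.   32.] [ 5.1  6.3 -0.7]
-0.03 [-127. -135.   32.] [ 4.2  7.3 -0.6]
0.1 [-130. -129.   32.] [ 3.2  6.2 -0.4]
0.23 [-133. -122.   32.] [ 2.5  6.3 -0.3]
0.37 [-134. -115.   32.] [ 1.6  7.  -0.2]
0.5 [-135. -108.   32.] [ 0.5  7.5 -0.1]
0.64 [-134. -100.   32.] [-0.7  7.8  0.1]
0.77 [-132.  -92.   32.] [-2.   7.9  0.3]
0.9 [-129.  -84.   32.] [-3.3  7.7  0.5]
1.04 [-124.  -77.   32.] [-4.7  7.3  0.7]
1.17 [-118.  -71.   32.] [-6.   6.5  0.8]
1.3 [-111.  -65.   32.] [-7.2  5.5  1. ]
1.44 [-102.  -61.   32.] [-8.1  4.3  1.1]
1.57 [-91. -58.  32.] [-11.8   2.9   1.7]
```

View pics/c5.png

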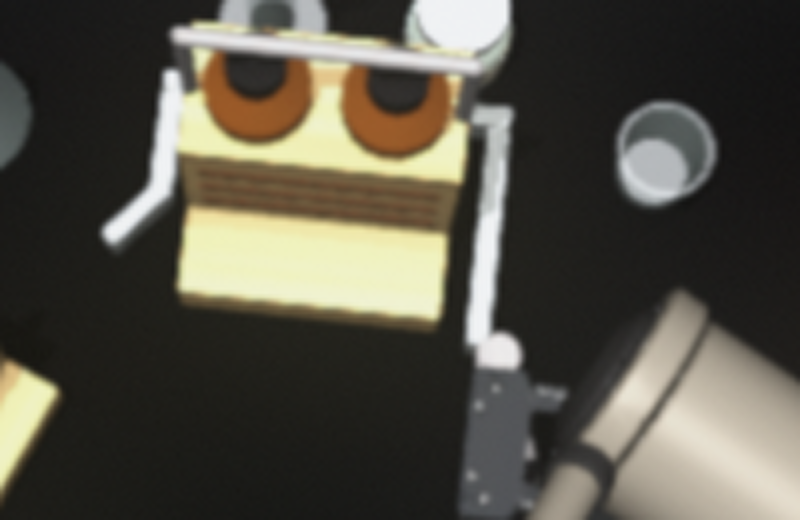

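The crate stands square in the bay, with its step front corners at crop (182,293) and (437,320). I'll check that numerically before closing the latch.

```bash
python3 - <<'E'
from h import *
B=[RB.T@(plane("top",250+u/4,150+v/4,.042)[:2]-OB) for u,v in((180,293),(437,320))]
print(np.round(B,4),"centre",np.mean(B,0)+[.06,0])
E
```

```text
[[-0.0618  0.0762]
 [-0.0611 -0.0709]] centre [-0.00143335  0.00263349]
```

Request:
send_rows:
  commands:
    - {"tx": -20, "ty": 0, "tz": 2.8, "wx": 0, "wy": 0, "wz": 0, "hand": 0}
    - {"tx": 4.6, "ty": 0, "tz": 32.7, "wx": 0, "wy": 0, "wz": 0, "hand": 0}
    - {"tx": 4.6, "ty": 0, "tz": 32.7, "wx": 0, "wy": 0, "wz": 0, "hand": 0}
    - {"tx": 4.6, "ty": 0, "tz": 32.7, "wx": 0, "wy": 0, "wz": 0, "hand": 0}
    - {"tx": -1, "ty": 9, "tz": 0, "wx": 0, "wy": 0, "wz": 0, "hand": 0}
    - {"tx": -1, "ty": 9, "tz": 0.3, "wx": 0, "wy": 0, "wz": 0, "hand": 0}
    - {"tx": 0, "ty": 9, "tz": 0, "wx": 0, "wy": 0, "wz": 0, "hand": 0}
    - {"tx": 5, "ty": 6, "tz": -0.7, "wx": 0, "wy": 0, "wz": 0, "hand": 0}
    - {"tx": 4, "ty": 7, "tz": -0.6, "wx": 0, "wy": 0, "wz": 0, "hand": 0}
    - {"tx": 3, "ty": 6, "tz": -0.4, "wx": 0, "wy": 0, "wz": 0, "hand": 0}
    - {"tx": 0, "ty": 0, "tz": 0, "wx": 0, "wy": 0, "wz": 0, "hand": 0}

```text
t: 11.4
ee_pos: [0.4948, -0.1337, 0.0322]
eef_rot: [[-0.985, 0.103, 0.138], [0.102, 0.995, -0.014], [-0.139, 0.0, -0.99]]
wrist_force: [-0.8, -0.3, -0.3]
width: 0.0004
finger_force: 0.0
```

Request:
send_rows:
  commands:
    - {"tx": 2.5, "ty": 6.3, "tz": -0.3, "wx": 0, "wy": 0, "wz": 0, "hand": 0}
    - {"tx": 1.6, "ty": 7, "tz": -0.2, "wx": 0, "wy": 0, "wz": 0, "hand": 0}
    - {"tx": 0.5, "ty": 7.5, "tz": -0.1, "wx": 0, "wy": 0, "wz": 0, "hand": 0}
    - {"tx": -0.7, "ty": 7.8, "tz": 0.1, "wx": 0, "wy": 0, "wz": 0, "hand": 0}
    - {"tx": -2, "ty": 8, "tz": 0.3, "wx": 0, "wy": 0, "wz": 0, "hand": 0}
    - {"tx": -3.3, "ty": 7.7, "tz": 0.5, "wx": 0, "wy": 0, "wz": 0, "hand": 0}
    - {"tx": -4.7, "ty": 7.3, "tz": 0.7, "wx": 0, "wy": 0, "wz": 0, "hand": 0}
    - {"tx": -6, "ty": 6.5, "tz": 0.8, "wx": 0, "wy": 0, "wz": 0, "hand": 0}
    - {"tx": -7.2, "ty": 5.5, "tz": 1, "wx": 0, "wy": 0, "wz": 0, "hand": 0}
    - {"tx": -8, "ty": 4.3, "tz": 1.1, "wx": 0, "wy": 0, "wz": 0, "hand": 0}
    - {"tx": -5, "ty": 1.5, "tz": 0.7, "wx": 0, "wy": 0, "wz": 0, "hand": 0}
    - {"tx": -4, "ty": 1, "tz": 0.6, "wx": 0, "wy": 0, "wz": 0, "hand": 0}
    - {"tx": 0, "ty": 0, "tz": 0, "wx": 0, "wy": 0, "wz": 0, "hand": 0}

```text
t: 12.7
ee_pos: [0.5394, -0.0684, 0.0315]
eef_rot: [[-0.985, 0.104, 0.138], [0.103, 0.995, -0.014], [-0.139, 0.0, -0.99]]
wrist_force: [-0.2, -0.2, 0.2]
width: 0.0006
finger_force: 0.3
```

```bash
python3 - <<'E'
from h import *
delta([.5,0,.02],174.07);s=ctrl.get_state();print(s["t"],s["wrist_force"])
E
```

```text
yaw 174.02958034012917 wz -0.04041965987082108 pos [ 0.5394 -0.0684  0.0315] bay [-0.0932 -0.0598]
shift mm after turn [46.2 63.9 11.5]
12.7 [-0.15285976 -0.22341197  0.19184138]
```

Request:
send_rows:
  commands:
    - {"tx": -2, "ty": 0, "tz": 0.3, "wx": 0, "wy": 0, "wz": 0, "hand": 0}
    - {"tx": -1, "ty": 0, "tz": 0.1, "wx": 0, "wy": 0, "wz": 0, "hand": 0}
    - {"tx": 0, "ty": 0, "tz": 0, "wx": 0, "wy": 0, "wz": 0, "hand": 0}

```text
t: 13.0
ee_pos: [0.5399, -0.0683, 0.0313]
eef_rot: [[-0.986, 0.104, 0.134], [0.103, 0.995, -0.013], [-0.134, 0.001, -0.991]]
wrist_force: [-9.3, 1.5, 5.7]
width: 0.0005
finger_force: 4.4
```

Request:
send_rows:
  commands:
    - {"tx": -2, "ty": 0, "tz": 0.3, "wx": 0, "wy": 0, "wz": 0, "hand": 0}
    - {"tx": 0, "ty": 0, "tz": 0, "wx": 0, "wy": 0, "wz": 0, "hand": 0}
    - {"tx": 0, "ty": 0, "tz": 0, "wx": 0, "wy": 0, "wz": 0, "hand": 0}

```text
t: 13.3
ee_pos: [0.5401, -0.0682, 0.0311]
eef_rot: [[-0.986, 0.104, 0.13], [0.103, 0.995, -0.013], [-0.131, 0.001, -0.991]]
wrist_force: [-14.8, -0.4, 11.0]
width: -0.0002
finger_force: 7.5
```

The latch is firmly on its stop: the force climbs with no movement. I'll retreat, lift and verify.

Request:
send_rows:
  commands:
    - {"tx": 6, "ty": 0, "tz": -0.8, "wx": 0, "wy": 0, "wz": 0, "hand": 0}
    - {"tx": 20, "ty": 0, "tz": -2.8, "wx": 0, "wy": 0, "wz": 0, "hand": 0}
    - {"tx": 25, "ty": 0, "tz": -3.5, "wx": 0, "wy": 0, "wz": 0, "hand": 0}
    - {"tx": 25, "ty": 0, "tz": -3.5, "wx": 0, "wy": 0, "wz": 0, "hand": 0}
    - {"tx": -5, "ty": -30, "tz": -35, "wx": 0, "wy": 0, "wz": 0, "hand": 0}
    - {"tx": -5, "ty": -30, "tz": -35, "wx": 0, "wy": 0, "wz": 0, "hand": 0}
    - {"tx": 0, "ty": -45, "tz": 0, "wx": 0, "wy": 0, "wz": 0, "hand": 0}
    - {"tx": 0, "ty": -45, "tz": 0, "wx": 0, "wy": 0, "wz": 0, "hand": 0}
    - {"tx": 0, "ty": -45, "tz": 0, "wx": 0, "wy": 0, "wz": 0, "hand": 0}
    - {"tx": 0, "ty": 0, "tz": 0, "wx": 0, "wy": 0, "wz": 0, "hand": 0}
    - {"tx": 0, "ty": 0, "tz": 0, "wx": 0, "wy": 0, "wz": 0, "hand": 0}
    - {"tx": 0, "ty": 0, "tz": 0, "wx": 0, "wy": 0, "wz": 0, "hand": 0}

```text
t: 14.5
ee_pos: [0.4478, -0.2541, 0.1023]
eef_rot: [[-0.985, 0.104, 0.138], [0.103, 0.995, -0.014], [-0.139, 0.0, -0.99]]
wrist_force: [-0.5, 0.1, -0.2]
width: 0.0001
finger_force: 0.0
```

```bash
python3 - <<'E'
from h import *
im=snap("top","t6.png")
c=cv2.resize(im[150:280,250:450,::-1],None,fx=4,fy=4,interpolation=cv2.INTER_CUBIC);cv2.imwrite("pics/c6.png",c)
E
```

```text
(no output)
```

View pics/c6.png

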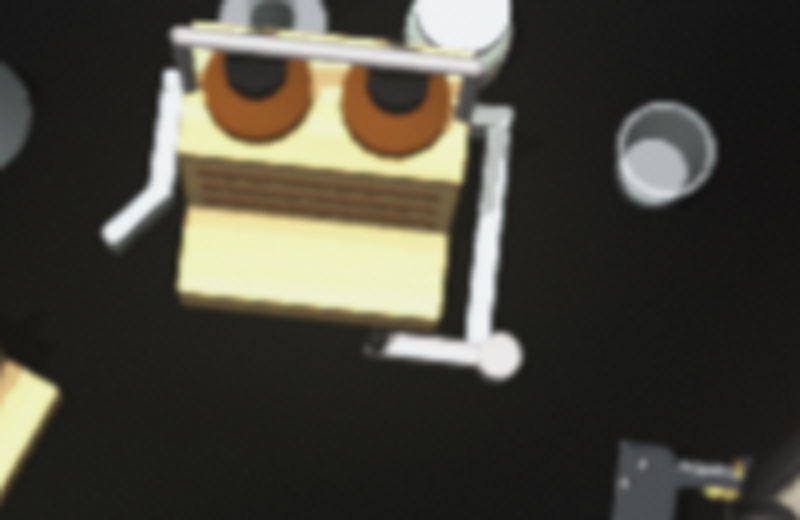

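The latch lies shut across the crate's front, parallel to the step (hub at crop (499,356), pin at (377,345)). The crate has not moved and the gripper is clear.

```bash
python3 -c "
from station import ctrl
print(ctrl.job_done())"
```

```text
the job is handed in; nothing more can be done
None
```

The crate is parked square against the back stop, the latch is fully shut across its front, the arm is clear, and the job is handed in (at about 14.5 s; no verdict was returned).

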